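# Open the inspection lens's iris to its set stop

### The arm

A 6-joint arm with a two-finger parallel gripper is mounted at the origin on the work surface. World frame = base frame: x ahead of the robot, y to its left, z up, the work surface at z = 0. Lengths are in mm, angles in degrees, forces in N, time in s.
With the tool pointing down it reaches from about 300 to 850 mm from the base axis. Payload 4.2 kg.
Tool frame: the origin (TCP) lies at the very end of the fingers, on their centre line; the grasp point (between the pads) lies 19 mm behind it (env.grasp_offset is the distance from the TCP to the grasp point, in mm); z points along the fingers, y is the line along which they close (so a half turn about z gives the same grasp; the last joint's range is limited). The gripper opens to 91 mm and grips with 3 to 60 N. Pads are 32 mm wide; open, the fingers measure 118 mm over their backs; the gripper's body (76 mm by 178 mm) begins 60 mm behind the grasp point.
Start: joints at [-76.031, 18.312, 89.639, -0, 72.044, -1.146], TCP at [149.935, -555.126, 193.076] pointing down, gripper open.
Joint ranges: [-177.97, 177.97], [-48.28, 115.42], [12.27, 149.76], [-77.06, 257.06], [2.81, 150.46], [-146.56, 146.56]. Speed limits (degrees/s): [147.25, 147.25, 180, 180, 180, 180].

### API

Orientations are given as [roll, pitch, yaw] about the fixed x, y, z axes, in that order (R = Rz(yaw) Ry(pitch) Rx(roll)).
In Python, from workcell import env gives the robot as it stands. The module is installed in compiled form; this text tells all that it offers.
- The arm moves only by the tool send_rows, never from a script. Its argument "motion" is a list of rows, each an object of numbers: "tx", "ty", "tz": the shift along the tool's x, y, z in units of 500 mm (1.0 is 500 mm); "rx", "ry", "rz": the turn, a rotation vector about the tool's x, y, z in units of 30 degrees (1.0 is 30 degrees); "gripper": the closure, from -1 (fully open) to 1 (shut). In form: [{"tx": .., "ty": .., "tz": .., "rx": .., "ry": .., "rz": .., "gripper": ..}, ...]. A call has 1 to 12 rows; each row shifts and turns the commanded pose from where the row before left it, along the tool's axes as they then stand; what a row does not reach is not made up. A row lasts 1/8 s, in which the tool goes at most 62.5 mm and 10.7 degrees, less where a joint would pass 70% of its speed; a pose out of reach is approached as far as the arm can. A call with a number of a shift or a turn outside -1 to 1 is refused whole. A call with a gripper value outside its range is refused whole. The fingers move at their own pace and stop on an object; "grip_force" is the grip in N (left out, the last holds). Time passes only in rows, so rows that do not move let the fingers close. It gives the time, the measured TCP pose, the force, the opening and the grip force at its end, in the units of the state.
- env.state(): the state, without advancing time (a new reading comes with each control period).
- env.grab_frame(name): name is "scene" or "top" or "wrist"; returns a dict with "frame" (384x512x3 uint8, red, green, blue), "vertical_fov" (degrees; the focal length in pixels is half the picture's height over the tangent of half this angle, whatever the lens; pixels are square), "cx", "cy" (the principal point, pixels), "rvec" (rotation vector, rad) and "tvec" (3), from world to camera coordinates, as OpenCV has them; the wrist camera has in their place "T_tool_cam" (4x4, takes a point from camera to tool coordinates, whose origin is the TCP and whose axes are the flange's). Camera axes: x right, y down, z forward; pixel columns grow to the right and rows downward; lengths in mm; the calibration is good to about 2 mm. A picture is of the moment at which its call begins: read the wrist's pose just before it. There is no depth.
- env.job_done(): hands the job in; it is judged then, once.
The state is a dict: "time_s": time; "qpos": joint angles; "qvel": joint speeds; "effort": joint torques, N m; "ee_pos": TCP position; "ee_rot": TCP orientation; "force": force on the tool from outside, world axes, zero at the start; "torque": the same for the moment, N m; "gripper_width": finger opening in mm; "gripper_force": force on a finger pad.
Only numpy, scipy, OpenCV 4.12 (cv2) and the standard library are available. Lean on these libraries where they do the work, as an engineer would, in place of code of your own. Each camera call takes 0.05 s, during which the arm holds its last target. There are 200 camera calls.

### The job

Set up the tilted inspection camera: turn the bright slim iris ring anticlockwise (looking into the front glass) until its orange lug rests against the white stop dog, then let go and move clear. Turn it by that ring alone, without touching the black rings above and below it, and lightly enough that the dog's setting is not shifted. Leave everything else on the bench where it is.

Things in the scene. Friction and masses are not known exactly. Their poses are not given: they have to be found in the camera images.
- camera: Blue camera in a grey tilting yoke on an aluminium base plate 260 x 150 x 12 mm, fixed to the table. Its lens points up, leaning about 20 degrees from vertical. Origin on the table under the yoke; the lens leans towards its -x. Nothing is above the lens.
- ring_centre (a point): Point on the lens axis, half-way up the iris ring; its z axis is the lens axis, pointing out of the front glass. Heights h below are along z from here. The neck under the limit collar (44 mm diameter) runs from h = +6.5 to +15.5 mm, and the lens ends at h = +39.5.
- iris_ring: The slim bright knurled iris ring, 66 mm diameter, 13 mm thick, h = -6.5 to +6.5 mm. It turns about the lens axis with about 0.12 N m of friction and stays where it is left; clockwise it has at most 0.5 rad of play, anticlockwise it is free until the lug meets the dog. Origin on the axis at its underside; z along the axis.
- lug_face (a point): Meeting (anticlockwise) face of the orange stop lug on top of the iris ring (with an orange line down the edge), a tab 6 mm wide at radius 22 to 31 mm that turns with the ring. The point is 27 mm from the lens axis, at h = +10.5 mm. It touches dog_face when the ring is at its stop.
- dog_face (a point): Meeting face of the white stop dog that hangs from the limit collar (white line on its edge), a tab 6 mm wide at radius 22 to 31 mm. The point is 27 mm from the lens axis, at h = +10.5 mm. It starts 1.7 to 2.7 rad anticlockwise (looking into the front glass) of the lug. Both tabs lie inside the iris ring's outline, so fingers on its edge pass them.
- limit_collar: Black ring with a grey band just above the iris ring, 58 mm diameter, h = +15.5 to +27.5 mm. Held in its setting by friction only: more than about 1.2 N m through the stop shifts it, so a firm grip that turns on after the tabs meet spoils the setting; a light grip (10 to 20 N) slips first. Origin on the axis at the iris ring's underside.
- mount_ring: Black fixed ring with a red line just below the iris ring, 78 mm diameter (it stands out 6 mm under the iris ring's edge), h = -22.5 to -8.5 mm. Origin on the lens axis, at the underside of the iris ring.
- front_rim: Dark fixed front end of the lens with its glass, 56 mm diameter, h = +28.5 to +39.5 mm. Origin on the lens axis, at the underside of the iris ring.
- lens_cap: Bystander: black lens cap, 68 mm diameter, 11 mm high, lying on the camera's base plate on its robot side. Origin at its underside.
- screwdriver: Bystander: red-handled screwdriver, 170 mm, lying on the table beyond the camera. Origin at its underside.
- dust_brush: Bystander: brush, 180 mm, lying on the table on the right. Origin at its underside.
- screw_tray: Bystander: blue divided tray 120 x 170 x 30 mm on the right. Origin at its underside.
- cleaner: Bystander: white bottle with red cap, 52 mm diameter, 130 mm high, standing beyond the camera. Origin at its underside.
- heatsink: Bystander: finned aluminium heatsink 70 x 70 x 26 mm beyond the camera. Origin at its underside.

How it is judged:
By the outcome, as a careful person would: the job done as asked, in the order asked, and still so for the second after the job is handed in, with the robot touching nothing.
It also fails if it takes over 48 s, if anything falls off the work surface, if the arm or the gripper's body presses on something with over 40 N, if the wrist force passes 120 N, or if a joint passes its speed limit or range.

## Working session

There is one attempt and no reset: what is moved stays moved. The work goes in short steps, Python scripts to look and compute and a tool call to move; the robot and the scene stay as the last step left them, time stands still between calls to the robot, and variables do not carry over. Pictures are saved under pics/ and viewed, at most 10 in all, crops included, and the job is handed in when it is done.

Besides the shell and the picture viewer there is one more tool, called after "Call:" as a command line: name --argument value ..., lists and objects as JSON in quotes. send_rows: Moves the arm, as the interface text tells. Shifts and turns lie within -1 to 1; 1 stands for 500 mm of shift or 30 degrees of turn. Its arguments: {"type":"object","properties":{"motion":{"type":"array"},"grip_force":{"type":"number"}},"required":["motion"]}

```bash
mkdir -p pics
cat > h.py <<'E'
import numpy as np,cv2
from workcell import env
from scipy.spatial.transform import Rotation as R
def grab(n):
    s=env.state(); f=env.grab_frame(n); im=f["frame"]; H=im.shape[0]
    fl=H/2/np.tan(np.radians(f["vertical_fov"])/2)
    if n=="wrist":
        T=np.eye(4);T[:3,:3]=R.from_euler("xyz",s["ee_rot"],degrees=True).as_matrix();T[:3,3]=s["ee_pos"]
        W=T@np.array(f["T_tool_cam"])
    else:
        M=np.eye(4);M[:3,:3]=cv2.Rodrigues(np.array(f["rvec"],float))[0];M[:3,3]=np.ravel(f["tvec"]);W=np.linalg.inv(M)
    return im,dict(f=fl,cx=f["cx"],cy=f["cy"],W=W)
def ray(c,u,v):
    d=c["W"][:3,:3]@np.array([(u-c["cx"])/c["f"],(v-c["cy"])/c["f"],1]);return c["W"][:3,3],d/np.linalg.norm(d)
def proj(c,P):
    p=np.linalg.inv(c["W"])@np.append(P,1);return np.array([c["f"]*p[0]/p[2]+c["cx"],c["f"]*p[1]/p[2]+c["cy"]])
def onplane(c,u,v,p0,n=(0,0,1)):
    o,d=ray(c,u,v);n=np.array(n,float);return o+d*(n@(np.array(p0,float)-o))/(n@d)
def meet(a,b):
    A=0;B=0
    for o,d in(a,b):
        P=np.eye(3)-np.outer(d,d);A=A+P;B=B+P@o
    return np.linalg.solve(A,B)
def save(n,im): cv2.imwrite("pics/"+n,im[:,:,::-1])
E
python3 - <<'E'
from h import *
s=env.state();print(s, env.grasp_offset)
ims=[]
for n in("scene","top"):
    im,c=grab(n);save(n+"0.png",im);ims.append(im);print(n,c["f"],c["W"].round(2).tolist())
E
```

```text
{'time_s': 0.0, 'qpos': array([-7.60316159e+01,  1.83506026e+01,  8.97054574e+01, -1.12349352e-03,
        7.20431069e+01, -1.14369963e+00]), 'qvel': array([-0.07442718,  0.04001019, -0.02587403, -0.01299952, -0.03211724,
        0.09067225]), 'effort': array([-1.88989805e-03, -4.12464094e+01, -2.31975621e+01,  7.25667877e-02,
        4.55107936e-02, -1.45874487e-04]), 'ee_pos': array([ 149.79460335, -554.59488407,  192.23714353]), 'ee_rot': array([-1.79900831e+02, -9.11418258e-04,  1.51124302e+01]), 'force': array([-0.20504719,  0.1154026 ,  0.0953878 ]), 'torque': array([-0.03973238, -0.07627133,  0.00497519]), 'gripper_force': 0.0, 'gripper_width': 91.30712429820468} 18.8
scene 456.83929474017054 [[0.75, 0.55, -0.37, 958.09], [0.67, -0.62, 0.42, -596.88], [-0.0, -0.56, -0.83, 1060.09], [0.0, 0.0, 0.0, 1.0]]
top 426.05790815689755 [[0.02, -0.98, 0.2, 358.77], [-1.0, -0.03, -0.02, -131.75], [0.02, -0.19, -0.98, 1043.25], [0.0, 0.0, 0.0, 1.0]]
```

View pics/scene0.png

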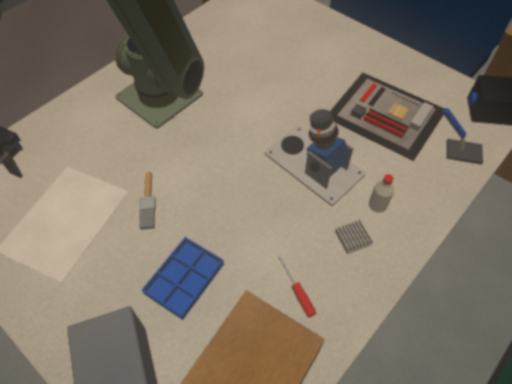

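View pics/top0.png

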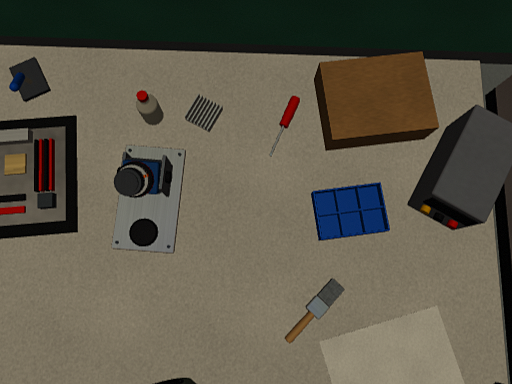

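The scene view shows the camera with its lens at about (322,125). In the top view the lens is at (131,180) and the plate corners are about (122,147), (185,150), (175,252) and (113,250). Next I'll enlarge both.

Run:
```python
from h import *
a,ca=grab("scene");b,cb=grab("top")
for u,v in((122,147),(185,150),(175,252),(113,250)):print(onplane(cb,u,v,(0,0,12)).round())
for u,v in((334,129),(266,155),(332,201),(363,173)):print("s",onplane(ca,u,v,(0,0,12)).round())
A=cv2.resize(a[95:195,290:370],None,fx=5,fy=5,interpolation=cv2.INTER_CUBIC)
B=cv2.resize(b[140:220,105:185],None,fx=5,fy=5,interpolation=cv2.INTER_CUBIC)
o=np.zeros((500,800,3),np.uint8);o[:500,:400]=A;o[:400,400:]=B
o=np.clip(o.astype(float)*1.4,0,255).astype(np.uint8)
save("crop1.png",o)
```

```text
[672. 187.  12.]
[669.  29.  12.]
[415.  39.  12.]
[416. 186.  12.]
s [515. 253.  12.]
s [426.  40.  12.]
s [665.  39.  12.]
s [674. 174.  12.]
```

View pics/crop1.png

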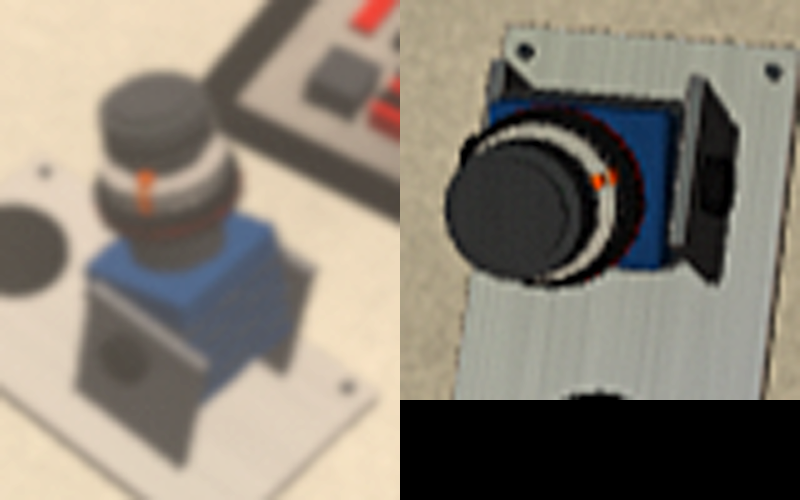

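```bash
cat >> h.py <<'E'
def plan(p1,R1):
    s=env.state();R0=R.from_euler("xyz",s["ee_rot"],degrees=True)
    d=R0.inv().apply(np.array(p1)-s["ee_pos"]);r=(R0.inv()*R1).as_rotvec(degrees=True)
    d1=R1.inv().apply(np.array(p1)-s["ee_pos"])
    print("tool shift u",(d/500).round(4),"(in final axes)",(d1/500).round(4),"turn u",(r/30).round(4))
E
python3 - <<'E'
from h import *
a,ca=grab("scene");b,cb=grab("top")
def tri(p,q):
    A=ray(ca,*p);B=ray(cb,*q);m=meet(A,B)
    print(m.round(1),"px err",(proj(ca,m)-p).round(1),(proj(cb,m)-q).round(1));return m
f=tri((321.4,115.),(128.6,181.6)); l=tri((319.4,131.),(145.2,176.2))
psi=np.radians(-1)
ax=np.array([-np.sin(np.radians(20))*np.cos(psi),-np.sin(np.radians(20))*np.sin(psi),np.cos(np.radians(20))])
c=f-39.5*ax; print("ringc",c.round(1),"lug h",(l-c)@ax,"lug r",np.linalg.norm(np.cross(l-c,ax)))
R0=R.from_euler("xyz",env.state()["ee_rot"],degrees=True)
rot=R.align_vectors([-ax],[R0.apply([0,0,1])])[0]
R1=rot*R0
plan(c+ax*140,R1); print((c+ax*140).round())
# minimal rotation in tool axes
z=R0.inv().apply(-ax);k=np.cross([0,0,1],z);print("tilt u",k/np.linalg.norm(k)*np.degrees(np.arccos(z[2]))/30)
im,w=grab("wrist");save("w0.png",im);print(np.linalg.inv(np.block([[R0.as_matrix(),env.state()["ee_pos"][:,None]],[np.zeros((1,3)),1]]))@w["W"])
E
```

```text
[543.5 110.1 205.3] px err [-1.1  0.4] [-1.2 -1. ]
[561.1  83.8 180.4] px err [-1.   0.3] [-1.  -0.8]
ringc [557.  109.9 168.2] lug h 9.889785226865422 lug r 27.377878243391326
tool shift u [ 1.0407 -1.0982 -0.2134] (in final axes) [ 1.0706 -1.0895  0.0367] turn u [-0.1861  0.6405  0.    ]
[509. 111. 300.]
tilt u [-0.18605438  0.64053121  0.        ]
[[-2.31836061e-04 -9.64476202e-01 -2.64169648e-01  7.50330368e+01]
 [ 9.99999919e-01 -3.10542247e-04  2.56178428e-04 -2.23451889e+00]
 [-3.29113833e-04 -2.64169567e-01  9.64476195e-01 -1.91049350e+02]
 [ 0.00000000e+00  0.00000000e+00  0.00000000e+00  1.00000000e+00]]
```

Call:
send_rows --motion '[{"tx":0.08,"ty":-0.0845,"tz":-0.025,"gripper":-1},{"tx":0.08,"ty":-0.0845,"tz":-0.025},{"tx":0.08,"ty":-0.0845,"tz":-0.025},{"tx":0.08,"ty":-0.0845,"tz":-0.025},{"tx":0.08,"ty":-0.0845,"tz":-0.025},{"tx":0.08,"ty":-0.0845,"tz":-0.025},{"tx":0.08,"ty":-0.0845,"tz":-0.025},{"tx":0.08,"ty":-0.0845,"tz":-0.025},{"tx":0.08,"ty":-0.0845,"tz":-0.013},{"tx":0.08,"ty":-0.0845},{"tx":0.08,"ty":-0.0845},{"tx":0.08,"ty":-0.0845}]'

```text
invalid input at $.motion[0]: expected keys tx, ty, tz, rx, ry, rz, gripper
```

Call:
send_rows --motion '[{"tx":0.08,"ty":-0.0845},{"rx":-0.0465,"ry":0.16},{"rx":-0.0465,"ry":0.16},{"rx":-0.0465,"ry":0.16},{"rx":-0.0465,"ry":0.16},{"tx":0},{"tx":0}]'

```text
invalid input at $.motion[0]: expected keys tx, ty, tz, rx, ry, rz, gripper
```

Run:
```python
from h import *
s=env.state();print(s["ee_pos"],s["ee_rot"],s["qpos"].round(1),s["force"],s["torque"])
im,w=grab("wrist")
c=np.array([557,109.9,168.2]);t=np.radians(20);ax=np.array([-np.sin(t),0.006,np.cos(t)])
for h in(0,39.5):print(proj(w,c+h*ax))
save("w1.png",np.clip(cv2.resize(im,(768,576),interpolation=cv2.INTER_CUBIC)*1.3,0,255).astype(np.uint8))
```

```text
[ 149.91258201 -555.01610994  192.87647086] [-1.79980694e+02 -2.57512973e-04  1.51144402e+01] [-76.   18.3  89.7  -0.   72.   -1.1] [ 0.13868639  0.35871583 -0.94909875] [-0.03975272  0.04605904  0.00670491]
[-1587.52002713 -1639.93125575]
[-2907.47601958 -2798.94491025]
```

View pics/w1.png

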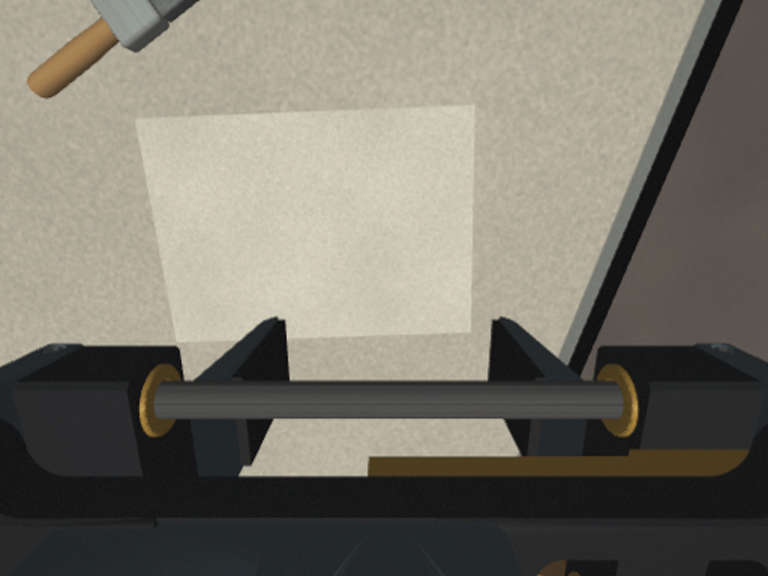

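All seven keys are required, so nothing has moved. The wrist view still shows the start area, with the finger tips at about (280,320) and (495,320).

Call:
send_rows --motion '[{"tx":0.08,"ty":-0.0845,"tz":-0.025,"rx":0,"ry":0,"rz":0,"gripper":-1},{"tx":0.08,"ty":-0.0845,"tz":-0.025,"rx":0,"ry":0,"rz":0,"gripper":-1},{"tx":0.08,"ty":-0.0845,"tz":-0.025,"rx":0,"ry":0,"rz":0,"gripper":-1},{"tx":0.08,"ty":-0.0845,"tz":-0.025,"rx":0,"ry":0,"rz":0,"gripper":-1},{"tx":0.08,"ty":-0.0845,"tz":-0.025,"rx":0,"ry":0,"rz":0,"gripper":-1},{"tx":0.08,"ty":-0.0845,"tz":-0.025,"rx":0,"ry":0,"rz":0,"gripper":-1},{"tx":0.08,"ty":-0.0845,"tz":-0.025,"rx":0,"ry":0,"rz":0,"gripper":-1},{"tx":0.08,"ty":-0.0845,"tz":-0.025,"rx":0,"ry":0,"rz":0,"gripper":-1},{"tx":0.08,"ty":-0.0845,"tz":-0.013,"rx":0,"ry":0,"rz":0,"gripper":-1},{"tx":0.08,"ty":-0.0845,"tz":0,"rx":0,"ry":0,"rz":0,"gripper":-1},{"tx":0.08,"ty":-0.0845,"tz":0,"rx":0,"ry":0,"rz":0,"gripper":-1},{"tx":0.08,"ty":-0.0845,"tz":0,"rx":0,"ry":0,"rz":0,"gripper":-1}]'

```text
time_s: 1.9
ee_pos: [481.8, 61.4, 299.8]
ee_rot: [180.0, -0.0, 15.1]
force: [0.2, -0.6, -0.7]
gripper_width: 91.2
gripper_force: 0.0
```

Call:
send_rows --motion '[{"tx":0.08,"ty":-0.0845,"tz":0,"rx":0,"ry":0,"rz":0,"gripper":-1},{"tx":0,"ty":0,"tz":0,"rx":-0.0465,"ry":0.16,"rz":0,"gripper":-1},{"tx":0,"ty":0,"tz":0,"rx":-0.0465,"ry":0.16,"rz":0,"gripper":-1},{"tx":0,"ty":0,"tz":0,"rx":-0.0465,"ry":0.16,"rz":0,"gripper":-1},{"tx":0,"ty":0,"tz":0,"rx":-0.0465,"ry":0.16,"rz":0,"gripper":-1},{"tx":0,"ty":0,"tz":0,"rx":0,"ry":0,"rz":0,"gripper":-1},{"tx":0,"ty":0,"tz":0,"rx":0,"ry":0,"rz":0,"gripper":-1}]'

```text
time_s: 2.78
ee_pos: [509.3, 110.8, 300.0]
ee_rot: [174.2, -19.2, 16.1]
force: [0.3, 0.2, 1.0]
gripper_width: 91.5
gripper_force: 0.0
```

Run:
```python
from h import *
s=env.state();print(s["time_s"],s["ee_pos"],s["ee_rot"],s["qpos"].round(1),s["force"],s["torque"])
im,w=grab("wrist")
c=np.array([557,109.9,168.2]);t=np.radians(20);ax=np.array([-np.sin(t),0.006,np.cos(t)])
for h in(0,39.5):print(proj(w,c+h*ax)*1.5)
save("w2.png",np.clip(cv2.resize(im,(768,576),interpolation=cv2.INTER_CUBIC)*1.3,0,255).astype(np.uint8))
np.savez("w2.npz",im=im,**w)
```

```text
2.775 [509.2529144  110.83748421 300.0080557 ] [174.21084835 -19.17299602  16.09070272] [ 14.6  -0.3 100.3  -6.1  60.9  91.6] [0.34337216 0.16282149 0.95788736] [0.03370894 0.18843105 0.00028862]
[390.47564323 275.55012802]
[390.82817102 287.35921686]
```

View pics/w2.png

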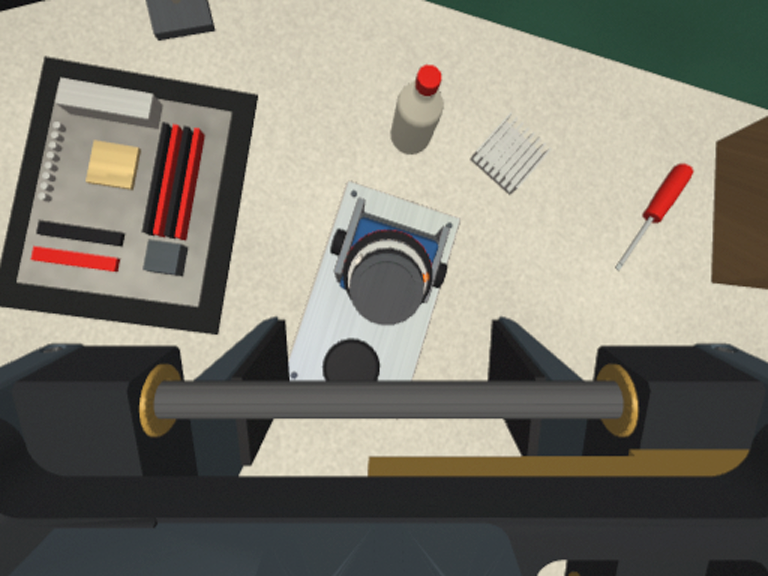

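The wrist view shows the lens front disc centred at about (388,286), where I predicted (391,287). The orange lug is at (427,278). I'll descend part way and measure again.

Call:
send_rows --motion '[{"tx":0,"ty":0,"tz":0.06,"rx":0,"ry":0,"rz":0,"gripper":-1},{"tx":0,"ty":0,"tz":0.06,"rx":0,"ry":0,"rz":0,"gripper":-1},{"tx":0,"ty":0,"tz":0,"rx":0,"ry":0,"rz":0,"gripper":-1},{"tx":0,"ty":0,"tz":0,"rx":0,"ry":0,"rz":0,"gripper":-1}]'

```text
time_s: 3.32
ee_pos: [530.2, 110.4, 244.1]
ee_rot: [174.2, -19.2, 16.1]
force: [0.1, -0.6, 0.9]
gripper_width: 90.9
gripper_force: 0.0
```

Run:
```python
from h import *
s=env.state();print(s["ee_pos"],s["ee_rot"])
im,w=grab("wrist")
c=np.array([557,109.9,168.2]);t=np.radians(20);ax=np.array([-np.sin(t),0.006,np.cos(t)])
for h in(-8.5,6.5,39.5):print(h,proj(w,c+h*ax))
u,v=proj(w,c+20*ax).astype(int);x0,y0=u-60,v-70;print("crop",x0,y0)
save("w3.png",np.clip(cv2.resize(im[y0:y0+120,x0:x0+120],None,fx=5,fy=5,interpolation=cv2.INTER_CUBIC)*1.5,0,255).astype(np.uint8))
np.savez("w3.npz",im=im,**w)
```

```text
[530.16973037 110.41999236 244.14990383] [174.19707028 -19.23237121  16.076112  ]
-8.5 [260.41713203 194.8337793 ]
6.5 [260.5246983  198.66989475]
39.5 [260.80625785 208.71109949]
crop 200 132
```

View pics/w3.png

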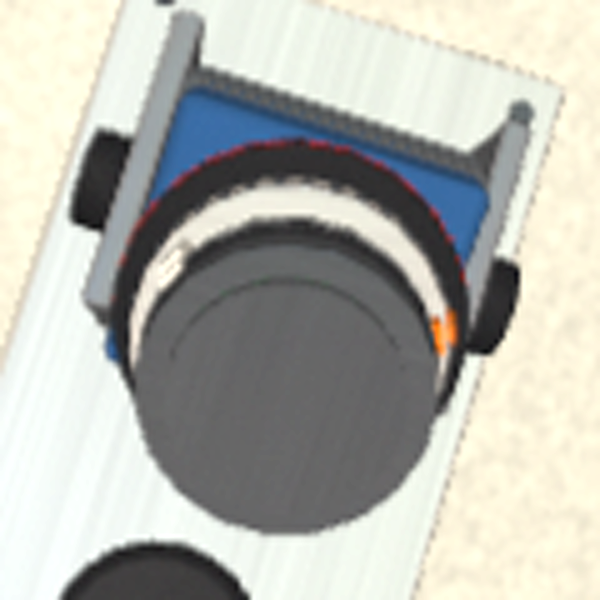

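The crop shows the front disc at about (287,383) with a radius of 152. The bright ring's arc tops out at (300,182), the lug is at (443,335), and the white dog is at (172,262), about 2.2 rad away. Next I'll fit circles to these.

```bash
cat > fit.py <<'E'
from h import *
from scipy.optimize import least_squares
z=np.load("w3.npz");w={k:z[k] for k in("f","cx","cy","W")};im=z["im"]
c=np.array([557,109.9,168.2])
def circ(pts,h,psi=-1,t=20,off=(200,132)):
    t=np.radians(t);psi=np.radians(psi);ax=np.array([-np.sin(t)*np.cos(psi),-np.sin(t)*np.sin(psi),np.cos(t)])
    e1=np.cross([0,1,0],ax);e1/=np.linalg.norm(e1);e2=np.cross(ax,e1);p0=c+h*ax
    q=np.array([onplane(w,off[0]+(u-2)/5,off[1]+(v-2)/5,p0,ax)-p0 for u,v in pts]);xy=np.c_[q@e1,q@e2]
    r=least_squares(lambda k:np.hypot(*(xy-k[:2]).T)-k[2],[0,0,30])
    return r.x.round(2),np.sqrt(np.mean(r.fun**2)).round(2)
disc=[(134,370),(146,440),(190,500),(287,534),(350,519),(400,480),(435,415),(440,380)]
ring=[(300,182),(240,192),(190,217),(150,262),(370,197),(410,225),(440,275),(131,320)]
mnt=[(300,140),(230,155),(160,205),(122,265),(380,160),(430,210),(460,265),(112,310)]
for psi in(-1,):
  print("front e1,e2,r",circ(disc,39.5,psi),"ring",circ(ring,-6.5,psi),circ(ring,6.5,psi),"mount",circ(mnt,-22.5,psi),circ(mnt,-12,psi))
# plate yaw & tray: long edges in wrist crop
for h in (12,):
  for p,q in (((130,0),(0,375)),((562,95),(420,600))):
    A,B=[onplane(w,200+u/5,132+v/5,(0,0,h)) for u,v in(p,q)];d=A-B;print("edge yaw",np.degrees(np.arctan2(d[1],d[0])),A.round(),B.round())
E
python3 fit.py
```

```text
front e1,e2,r (array([-2.  ,  3.19, 27.45]), np.float64(0.27)) ring (array([-5.75,  0.8 , 34.82]), np.float64(0.35)) (array([-2.1 ,  1.78, 33.19]), np.float64(0.33)) mount (array([-4.95,  1.42, 39.76]), np.float64(0.6)) (array([-2.19,  2.15, 38.34]), np.float64(0.58))
edge yaw -3.918040878681737 [660. 177.  12.] [531. 186.  12.]
edge yaw -2.353283892038659 [667.  31.  12.] [494.  38.  12.]
```

```bash
cat >> fit.py <<'E'
print("--")
_,ca=grab("scene");_,cb=grab("top")
psi=np.radians(-2.5);t=np.radians(20);ax=np.array([-np.sin(t)*np.cos(psi),-np.sin(t)*np.sin(psi),np.cos(t)])
e1=np.cross([0,1,0],ax);e1/=np.linalg.norm(e1);e2=np.cross(ax,e1)
for nm,s,tp,wr in(("front",(321.4,115.),(128.6,181.6),(287,381)),("lug",(319.4,131.),(145.2,176.2),(443,330))):
    r=[ray(ca,*s),ray(cb,*tp),ray(w,200+wr[0]/5,132+wr[1]/5)]
    for a,b in((0,1),(0,2),(1,2)):
        m=meet(r[a],r[b])-c;print(nm,a,b,"h",(m@ax).round(1),"e1,e2",(m@e1).round(1),(m@e2).round(1))
E
python3 fit.py | sed -n '/--/,$p'
```

```text
--
front 0 1 h 39.5 e1,e2 -0.0 -0.3
front 0 2 h 38.7 e1,e2 -0.0 3.0
front 1 2 h 26.1 e1,e2 -4.1 1.6
lug 0 1 h 9.7 e1,e2 8.0 -26.3
lug 0 2 h 11.4 e1,e2 10.2 -26.0
lug 1 2 h 5.1 e1,e2 6.8 -27.4
```

```bash
cat > tgt.py <<'E'
from h import *
c=np.array([557,109.9,168.2])
psi=np.radians(-2.5);t=np.radians(20);ax=np.array([-np.sin(t)*np.cos(psi),-np.sin(t)*np.sin(psi),np.cos(t)])
e1=np.cross([0,1,0],ax);e1/=np.linalg.norm(e1);e2=np.cross(ax,e1)
cc=c-1.5*e1+2.4*e2
def rep():
    s=env.state();R0=R.from_euler("xyz",s["ee_rot"],degrees=True);z=R0.inv().apply(-ax)
    print("t",s["time_s"],"q",s["qpos"].round(1),"w",round(s["gripper_width"],1),"gf",round(s["gripper_force"],1))
    print("tilt left u (rx,ry)",(np.degrees(np.cross([0,0,1],z))/30).round(4)[:2],"shift u to h=-2",(R0.inv().apply(cc-2*ax-s["ee_pos"])/500).round(4))
    print("force tool",R0.inv().apply(s["force"]).round(1),"torque tool",R0.inv().apply(s["torque"]).round(3),"h,e1,e2 of TCP",[float(((s["ee_pos"]-cc)@k).round(1)) for k in(ax,e1,e2)])
E
python3 -c "from tgt import *;rep()"
```

```text
t 3.475 q [ 13.9   3.2 104.6  -6.4  52.8  91.8] w 90.7 gf 0.0
tilt left u (rx,ry) [-0.0151 -0.0093] shift u to h=-2 [-0.0034 -0.0056  0.1664]
force tool [ 0.8 -0.4 -0.4] torque tool [ 0.091 -0.172 -0.02 ] h,e1,e2 of TCP [81.2, 2.2, -3.0]
```

Call:
send_rows --motion '[{"tx":-0.0034,"ty":-0.0056,"tz":0,"rx":-0.015,"ry":-0.009,"rz":0,"gripper":-1},{"tx":0,"ty":0,"tz":0.04,"rx":0,"ry":0,"rz":0,"gripper":-1},{"tx":0,"ty":0,"tz":0.04,"rx":0,"ry":0,"rz":0,"gripper":-1},{"tx":0,"ty":0,"tz":0.04,"rx":0,"ry":0,"rz":0,"gripper":-1},{"tx":0,"ty":0,"tz":0.03,"rx":0,"ry":0,"rz":0,"gripper":-1},{"tx":0,"ty":0,"tz":0.016,"rx":0,"ry":0,"rz":0,"gripper":-1},{"tx":0,"ty":0,"tz":0,"rx":0,"ry":0,"rz":0,"gripper":-1},{"tx":0,"ty":0,"tz":0,"rx":0,"ry":0,"rz":0,"gripper":-1}]'

```text
time_s: 4.47
ee_pos: [555.5, 111.4, 165.0]
ee_rot: [173.8, -19.0, 16.1]
force: [0.4, 0.2, 0.6]
gripper_width: 91.1
gripper_force: 0.0
```

Run:
```python
from tgt import *
rep()
a,_=grab("scene");im,_=grab("wrist")
A=cv2.resize(a[70:170,270:370],(400,400),interpolation=cv2.INTER_CUBIC);B=cv2.resize(im[130:290,170:330],(400,400),interpolation=cv2.INTER_CUBIC)
save("d1.png",np.clip(np.hstack([A,B])*1.4,0,255).astype(np.uint8))
```

```text
t 4.475 q [ 13.6   9.4 109.6  -8.1  42.1  93.7] w 91.1 gf 0.0
tilt left u (rx,ry) [-0.0002  0.0022] shift u to h=-2 [ 0.0023 -0.0011 -0.001 ]
force tool [ 0.6 -0.1 -0.5] torque tool [ 0.052 -0.162  0.001] h,e1,e2 of TCP [-2.5, -1.0, -0.8]
```

View pics/d1.png

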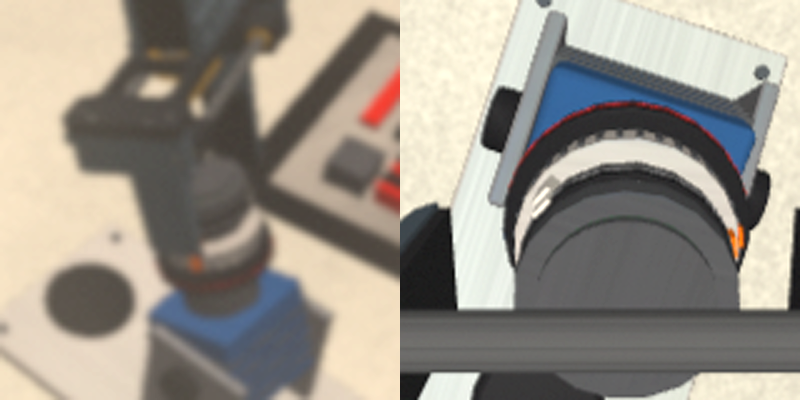

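Run:
```python
from tgt import *
s=env.state();R0=R.from_euler("xyz",s["ee_rot"],degrees=True)
a,ca=grab("scene")
f=lambda P:((proj(ca,P)-[270,70])*4).round(0)
for x in(-16,0,16):
  for y in(45.5,59): print("tip",x,y,f(s["ee_pos"]+R0.apply([x,y,0])))
th=np.arctan2(-27.7,9.5)
for h in(-6.5,0,6.5):print("lug line h",h,f(cc+h*ax+33*(np.cos(th)*e1+np.sin(th)*e2)))
for ang in (-90,-45,0):
  k=np.radians(ang);print("mount top edge",ang,f(cc-8.5*ax+39*(np.cos(k)*e1+np.sin(k)*e2)))
hsv=cv2.cvtColor(a,cv2.COLOR_RGB2HSV);m=(hsv[...,0]>5)&(hsv[...,0]<18)&(hsv[...,1]>110);ys,xs=np.nonzero(m[110:150,300:345]);print([( (x+30)*4,(y+40)*4) for x,y in zip(xs,ys)])
```

```text
tip -16 45.5 [160. 273.]
tip -16 59 [152. 286.]
tip 0 45.5 [183. 275.]
tip 0 59 [175. 288.]
tip 16 45.5 [206. 278.]
tip 16 59 [198. 291.]
lug line h -6.5 [197. 268.]
lug line h 0 [195. 260.]
lug line h 6.5 [194. 252.]
mount top edge -90 [177. 273.]
mount top edge -45 [222. 274.]
mount top edge 0 [262. 255.]
[(np.int64(192), np.int64(256)), (np.int64(196), np.int64(256)), (np.int64(192), np.int64(260)), (np.int64(196), np.int64(260)), (np.int64(192), np.int64(264)), (np.int64(196), np.int64(264)), (np.int64(192), np.int64(268)), (np.int64(196), np.int64(268))]
```

Run:
```python
from tgt import *
s=env.state();R0=R.from_euler("xyz",s["ee_rot"],degrees=True)
a,ca=grab("scene")
x0,y0=295,100
I=np.clip(cv2.resize(a[y0:y0+50,x0:x0+60].astype(float),None,fx=12,fy=12,interpolation=cv2.INTER_CUBIC),0,255);I=(255*(I/255)**.5).astype(np.uint8)
f=lambda P:tuple(((proj(ca,P)-[x0,y0]+.5)*12).astype(int).tolist())
for x in(-16,16):
  for y in(45.5,59): cv2.circle(I,f(s["ee_pos"]+R0.apply([x,y,0])),3,(0,255,0),-1)
  cv2.circle(I,f(s["ee_pos"]+R0.apply([x,59,-30])),3,(255,0,255),-1)
for k in np.linspace(-2.6,1,19):
  for h,r,col in((-8.5,39,(255,255,0)),(6.5,33,(0,255,255)),(39.5,28,(0,255,255))):cv2.circle(I,f(cc+h*ax+r*(np.cos(k)*e1+np.sin(k)*e2)),2,col,-1)
save("d2.png",I)
```

```text
(no output)
```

View pics/d2.png

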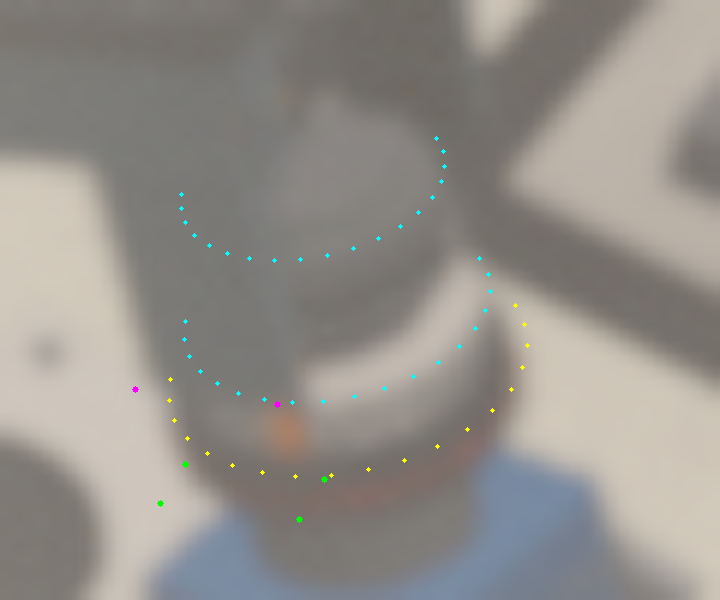

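The scene view at 12x puts the ring model (cyan and yellow) on the lens well. The finger's lower edge is near y=400, higher than the green predicted tips, so I'll check the tip position in the wrist view.

Run:
```python
from tgt import *
s=env.state();R0=R.from_euler("xyz",s["ee_rot"],degrees=True)
im,w=grab("wrist");print("f",w["f"],w["cx"],w["cy"])
hw=s["gripper_width"]/2
for x in(-16,0,8,16):
  for z in(0,-10,-19,-35):print(x,z,[(proj(w,s["ee_pos"]+R0.apply([x,y,z]))*1.5).round(0).tolist() for y in(-hw,hw)])
np.savez("w4.npz",im=im,**w)
e=lambda u,v:None
g=cv2.cvtColor(im,cv2.COLOR_RGB2GRAY)
print(g[200:250:4,160:205:3])
```

```text
f 271.21064636905135 258.6540196145076 195.77166268559205
-16 0 [[303.0, 366.0], [481.0, 366.0]]
-16 -10 [[299.0, 375.0], [485.0, 375.0]]
-16 -19 [[295.0, 384.0], [490.0, 384.0]]
-16 -35 [[287.0, 402.0], [499.0, 402.0]]
0 0 [[302.0, 337.0], [483.0, 337.0]]
0 -10 [[297.0, 345.0], [488.0, 345.0]]
0 -19 [[293.0, 352.0], [492.0, 352.0]]
0 -35 [[285.0, 368.0], [502.0, 368.0]]
8 0 [[301.0, 322.0], [484.0, 322.0]]
8 -10 [[296.0, 329.0], [489.0, 329.0]]
8 -19 [[292.0, 336.0], [493.0, 336.0]]
8 -35 [[283.0, 350.0], [503.0, 350.0]]
16 0 [[300.0, 306.0], [485.0, 306.0]]
16 -10 [[295.0, 313.0], [490.0, 313.0]]
16 -19 [[291.0, 319.0], [495.0, 319.0]]
16 -35 [[282.0, 332.0], [505.0, 332.0]]
[[165 168 172 172 172 168 167 172 173 171 171 151 167 173 168]
 [171 176 168 168 177 166 166 167 173 174 169 146 168 176 172]
 [170 170 169 174 163 168 170 170 170 171 169 166 172 167 173]
 [165 169 175 166 175 173 133  72  40 143 146 168 176 171 170]
 [177 169 172 170  98  51  49  40  26  25  97 170 168 176 174]
 [175 166 172  55  50  51  38  26  24  20  65 175 170 171 172]
 [171  85  51  50  51  39  26  25  20  19  20 171 176 173 172]
 [ 50  50  50  51  37  25  25  19  21  20  21 170 173 173 175]
 [ 50  50  51  34  27  26  20  20  21  19  21 175 172 172 172]
 [ 51  48  35  26  23  20  21  19  21  21  21 175 175 175 169]
 [ 47  33  25  24  22  21  21  22  21  20  22 172 172 174 172]
 [ 28  26  24  22  20  23  22  21  21  21  19 169 174 170 170]
 [ 25  23  21  21  20  19  21  21  20  22  20 161 176 173 170]]
```

Both views put the open finger ends about 20 mm short of the TCP, as if the tips move forward when the gripper closes. I'll close partly, clear of the ring, and measure again.

Call:
send_rows --motion '[{"tx":0,"ty":0,"tz":0,"rx":0,"ry":0,"rz":0,"gripper":-0.67},{"tx":0,"ty":0,"tz":0,"rx":0,"ry":0,"rz":0,"gripper":-0.67},{"tx":0,"ty":0,"tz":0,"rx":0,"ry":0,"rz":0,"gripper":-0.67}]' --grip_force 10

```text
time_s: 5.1
ee_pos: [555.2, 111.3, 164.2]
ee_rot: [173.8, -18.9, 16.1]
force: [-0.2, -0.4, 0.2]
gripper_width: 76.1
gripper_force: 0.0
```

Run:
```python
from tgt import *
rep()
s=env.state();R0=R.from_euler("xyz",s["ee_rot"],degrees=True)
im,w=grab("wrist");a,ca=grab("scene")
hw=s["gripper_width"]/2
for x in(16,):
  for z in(0,-10,-20):print(x,z,[(proj(w,s["ee_pos"]+R0.apply([x,y,z]))).round(0).tolist() for y in(-hw,hw)])
old=np.load("w4.npz")["im"]
B=cv2.resize(im[170:270,160:360],None,fx=4,fy=4,interpolation=cv2.INTER_CUBIC).astype(float)
A=cv2.resize(a[100:150,295:355].astype(float),None,fx=4,fy=4,interpolation=cv2.INTER_CUBIC)
o=np.zeros((600,800,3));o[:400]=B;o[400:,:240]=A
save("d3.png",(255*(np.clip(o,0,255)/255)**.6).astype(np.uint8))
```

```text
t 5.1 q [ 13.6   9.4 109.6  -8.1  42.1  93.7] w 76.1 gf 0.0
tilt left u (rx,ry) [-0.0003  0.0045] shift u to h=-2 [ 0.0035 -0.001  -0.0022]
force tool [-0.2  0.3 -0.2] torque tool [ 0.034 -0.244 -0.055] h,e1,e2 of TCP [-3.1, -1.5, -0.9]
16 0 [[210.0, 204.0], [313.0, 204.0]]
16 -10 [[208.0, 209.0], [316.0, 208.0]]
16 -20 [[205.0, 213.0], [319.0, 213.0]]
```

View pics/d3.png

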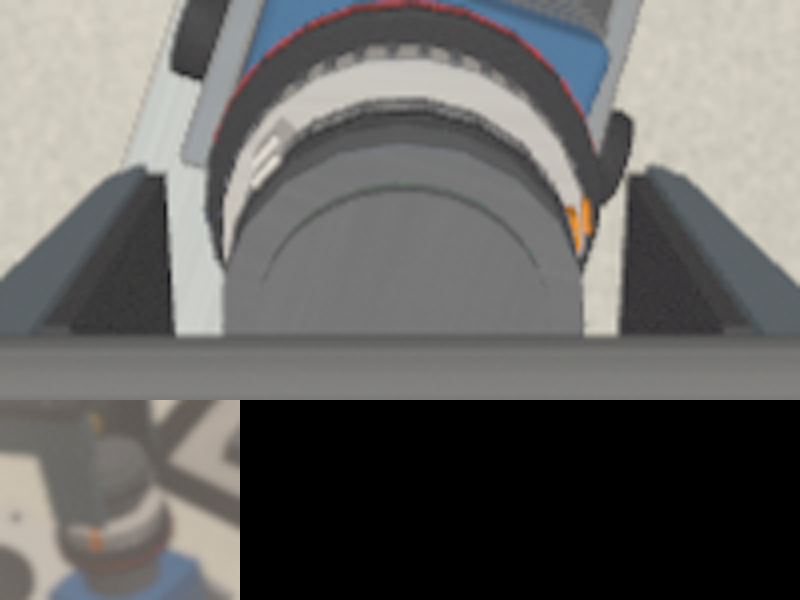

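The pad-tip corners are at (166,177) and (629,177) in the crop. That puts the finger ends about 21 mm behind the reported TCP, so the tips are at h of about +18. The fingers also need about 1 mm in +y. I'll correct y, lower 14 mm and check again.

Call:
send_rows --motion '[{"tx":0.003,"ty":0.002,"tz":0,"rx":0,"ry":0,"rz":0,"gripper":-0.75},{"tx":0,"ty":0,"tz":0.014,"rx":0,"ry":0,"rz":0,"gripper":-0.75},{"tx":0,"ty":0,"tz":0.014,"rx":0,"ry":0,"rz":0,"gripper":-0.75},{"tx":0,"ty":0,"tz":0,"rx":0,"ry":0,"rz":0,"gripper":-0.75},{"tx":0,"ty":0,"tz":0,"rx":0,"ry":0,"rz":0,"gripper":-0.75}]'

```text
time_s: 5.82
ee_pos: [561.6, 110.5, 151.5]
ee_rot: [173.8, -18.9, 16.1]
force: [0.3, 0.2, -0.9]
gripper_width: 80.3
gripper_force: 0.0
```

Run:
```python
from tgt import *
rep()
s=env.state();R0=R.from_euler("xyz",s["ee_rot"],degrees=True)
im,w=grab("wrist");a,ca=grab("scene")
np.savez("w5.npz",im=im,a=a,**w)
x0,y0=295,100
I=cv2.resize(a[y0:y0+50,x0:x0+50].astype(float),None,fx=8,fy=8,interpolation=cv2.INTER_CUBIC);I=(255*(np.clip(I,0,255)/255)**.5).astype(np.uint8)
f=lambda P:tuple(((proj(ca,P)-[x0,y0]+.5)*8).astype(int).tolist())
hw=s["gripper_width"]/2
for x in(-16,16):
    cv2.circle(I,f(s["ee_pos"]+R0.apply([x,hw,-21])),2,(0,255,0),-1)
for k in np.linspace(-2.6,1,19):
  for h,r,col in((-8.5,39,(255,255,0)),(6.5,33,(0,255,255))):cv2.circle(I,f(cc+h*ax+r*(np.cos(k)*e1+np.sin(k)*e2)),1,col,-1)
B=cv2.resize(im[170:270,208:308],(400,400),interpolation=cv2.INTER_CUBIC)
B=cv2.resize(im[175:265,190:330],(400,257),interpolation=cv2.INTER_CUBIC);o=np.zeros((400,800,3),np.uint8);o[:,:400]=I;o[:257,400:]=B
save("d4.png",o)
```

```text
t 5.825 q [ 13.3  10.7 110.   -8.3  40.4  93.7] w 80.3 gf 0.0
tilt left u (rx,ry) [-0.0002  0.005 ] shift u to h=-2 [ 0.0005 -0.003  -0.0304]
force tool [ 0.1 -0.2  0.9] torque tool [ 0.088 -0.177  0.026] h,e1,e2 of TCP [-17.2, 0.1, -1.5]
```

View pics/d4.png

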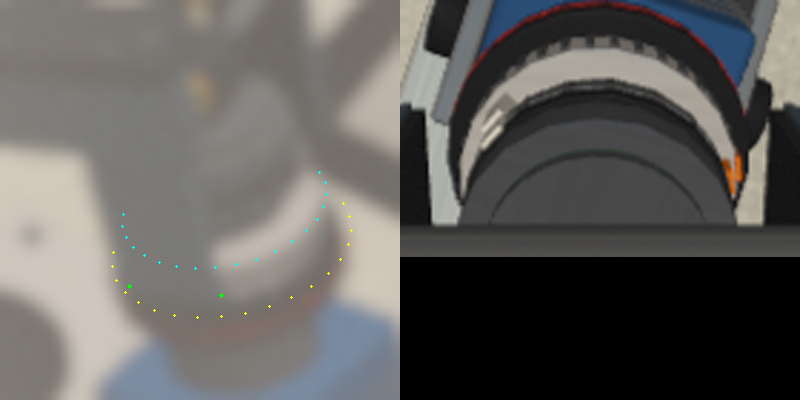

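The tip end is at h of about +4 and the fingers are centred on the lens. The inner edges are at 431 and 766 in the crop, and the mount ring is at 449 and 749. I'll lower 6 mm more and close lightly.

Call:
send_rows --motion '[{"tx":0,"ty":0,"tz":0.012,"rx":0,"ry":0.004,"rz":0,"gripper":-0.75},{"tx":0,"ty":0,"tz":0,"rx":0,"ry":0,"rz":0,"gripper":-0.75},{"tx":0,"ty":0,"tz":0,"rx":0,"ry":0,"rz":0,"gripper":0},{"tx":0,"ty":0,"tz":0,"rx":0,"ry":0,"rz":0,"gripper":0},{"tx":0,"ty":0,"tz":0,"rx":0,"ry":0,"rz":0,"gripper":0},{"tx":0,"ty":0,"tz":0,"rx":0,"ry":0,"rz":0,"gripper":0}]' --grip_force 12

```text
time_s: 6.68
ee_pos: [563.6, 110.3, 146.1]
ee_rot: [173.7, -19.0, 16.1]
force: [0.4, -1.5, 0.4]
gripper_width: 65.4
gripper_force: 12.0
```

```bash
python3 -c "from tgt import *;rep()"
```

```text
t 6.675 q [ 13.2  11.2 110.4  -8.4  39.4  93.8] w 65.4 gf 12.0
tilt left u (rx,ry) [0.0003 0.0004] shift u to h=-2 [ 0.0005 -0.0034 -0.0421]
force tool [ 0.1  1.5 -0.2] torque tool [-0.157 -0.156  0.028] h,e1,e2 of TCP [-23.0, 0.2, -1.7]
```

Call:
send_rows --motion '[{"tx":0,"ty":0,"tz":0,"rx":0,"ry":0,"rz":-0.2,"gripper":0},{"tx":0,"ty":0,"tz":0,"rx":0,"ry":0,"rz":-0.2,"gripper":0},{"tx":0,"ty":0,"tz":0,"rx":0,"ry":0,"rz":-0.2,"gripper":0},{"tx":0,"ty":0,"tz":0,"rx":0,"ry":0,"rz":-0.2,"gripper":0},{"tx":0,"ty":0,"tz":0,"rx":0,"ry":0,"rz":-0.2,"gripper":0},{"tx":0,"ty":0,"tz":0,"rx":0,"ry":0,"rz":0,"gripper":0}]'

```text
time_s: 7.42
ee_pos: [563.2, 111.0, 145.9]
ee_rot: [165.1, -13.4, 46.7]
force: [-1.6, 3.5, 0.8]
gripper_width: 65.8
gripper_force: 12.0
```

```bash
cat > col.py <<'E'
from tgt import *
rep()
im,w=grab("wrist")
p=[proj(w,cc+10.5*ax+27*(np.cos(k)*e1+np.sin(k)*e2)) for k in np.linspace(0,2*np.pi,73)]
h=cv2.cvtColor(im,cv2.COLOR_RGB2HSV)
m=((h[...,0]>5)&(h[...,0]<20)&(h[...,1]>150)&(h[...,2]>120)).astype(np.uint8)
n,_,st,ce=cv2.connectedComponentsWithStats(m[130:280,170:345])
def ang(u,v):
    q=onplane(w,u,v,cc+10.5*ax,ax)-cc;return np.degrees(np.arctan2(q@e2,q@e1)).round(1),np.hypot(q@e1,q@e2).round(1)
for i in range(1,n):
    if st[i,4]>3:print("orange",st[i,4],ce[i].round(1)+[170,130],ang(*(ce[i]+[170,130])))
s=(h[...,1]<25)&(h[...,2]>225);n,_,st,ce=cv2.connectedComponentsWithStats(s[130:280,170:345].astype(np.uint8))
for i in range(1,n):
    if 2<st[i,4]<80:
        a=ang(*(ce[i]+[170,130]))
        if 18<a[1]<36:print("white",st[i,4],ce[i].round(1)+[170,130],a)
E
python3 col.py
```

```text
t 7.425 q [ 13.3  11.2 110.4  -8.3  39.5  63.8] w 65.8 gf 12.0
tilt left u (rx,ry) [-0.0026 -0.0002] shift u to h=-2 [ 0.0017 -0.001  -0.0421]
force tool [ 1.6 -3.3 -1.3] torque tool [ 0.735  0.039 -0.133] h,e1,e2 of TCP [-23.0, -0.2, -0.9]
orange 22 [306.1 239.6] (np.float64(-38.5), np.float64(29.0))
orange 4 [309.  235.5] (np.float64(-33.7), np.float64(31.1))
```

Call:
send_rows --motion '[{"tx":0,"ty":-0.001,"tz":0,"rx":0,"ry":0,"rz":-0.2,"gripper":0},{"tx":0,"ty":0,"tz":0,"rx":0,"ry":0,"rz":-0.2,"gripper":0},{"tx":0,"ty":0,"tz":0,"rx":0,"ry":0,"rz":-0.2,"gripper":0},{"tx":0,"ty":0,"tz":0,"rx":0,"ry":0,"rz":-0.2,"gripper":0},{"tx":0,"ty":0,"tz":0,"rx":0,"ry":0,"rz":-0.2,"gripper":0},{"tx":0,"ty":0,"tz":0,"rx":0,"ry":0,"rz":-0.2,"gripper":0},{"tx":0,"ty":0,"tz":0,"rx":0,"ry":0,"rz":0,"gripper":0}]'

```text
time_s: 8.35
ee_pos: [562.2, 111.5, 145.5]
ee_rot: [160.3, -2.3, 81.3]
force: [-2.2, 4.3, 0.8]
gripper_width: 65.5
gripper_force: 12.0
```

```bash
python3 col.py
python3 - <<'E'
from tgt import *
z=np.load("w3.npz");w={k:z[k] for k in("f","cx","cy","W")}
for n,(u,v) in(("lug",(437,335)),("dog",(172,262))):
    q=onplane(w,200+u/5,132+v/5,cc+10.5*ax,ax)-cc;print(n,np.degrees(np.arctan2(q@e2,q@e1)),np.hypot(q@e1,q@e2))
E
```

```text
t 8.35 q [ 13.3  11.1 110.5  -8.3  39.5  27.9] w 65.5 gf 12.0
tilt left u (rx,ry) [-0.0048 -0.0016] shift u to h=-2 [ 0.0013  0.0024 -0.0422]
force tool [ 3.9 -2.5 -1.5] torque tool [ 0.885  0.712 -0.097] h,e1,e2 of TCP [-23.1, -1.3, -0.4]
orange 5 [309. 235.] (np.float64(4.8), np.float64(30.8))
orange 16 [306.4 240.4] (np.float64(-1.7), np.float64(28.7))
lug -71.67736667322677 29.71866708830612
dog 69.5453062431565 28.38657233749836
```

Call:
send_rows --motion '[{"tx":0.001,"ty":-0.001,"tz":0,"rx":0,"ry":0,"rz":-0.2,"gripper":0},{"tx":0,"ty":0,"tz":0,"rx":0,"ry":0,"rz":-0.2,"gripper":0},{"tx":0,"ty":0,"tz":0,"rx":0,"ry":0,"rz":-0.2,"gripper":0},{"tx":0,"ty":0,"tz":0,"rx":0,"ry":0,"rz":-0.2,"gripper":0},{"tx":0,"ty":0,"tz":0,"rx":0,"ry":0,"rz":-0.2,"gripper":0},{"tx":0,"ty":0,"tz":0,"rx":0,"ry":0,"rz":-0.2,"gripper":0},{"tx":0,"ty":0,"tz":0,"rx":0,"ry":0,"rz":-0.2,"gripper":0},{"tx":0,"ty":0,"tz":0,"rx":0,"ry":0,"rz":-0.2,"gripper":0},{"tx":0,"ty":0,"tz":0,"rx":0,"ry":0,"rz":0,"gripper":0}]'

```text
time_s: 9.52
ee_pos: [560.8, 111.1, 145.0]
ee_rot: [165.0, 13.0, 127.2]
force: [-5.3, 1.1, 2.4]
gripper_width: 64.8
gripper_force: 12.0
```

```bash
python3 col.py
```

```text
t 9.525 q [ 13.4  11.1 110.6  -8.4  39.6 -20. ] w 64.8 gf 12.0
tilt left u (rx,ry) [-0.0074 -0.0045] shift u to h=-2 [-0.0022  0.0052 -0.0422]
force tool [ 3.4 -2.6 -4.1] torque tool [ 0.592  0.821 -0.058] h,e1,e2 of TCP [-23.1, -2.8, -0.8]
white 3 [305.  235.7] (np.float64(55.6), np.float64(29.0))
```

Call:
send_rows --motion '[{"tx":0,"ty":0,"tz":0,"rx":0,"ry":0,"rz":-0.1,"gripper":0},{"tx":0,"ty":0,"tz":0,"rx":0,"ry":0,"rz":-0.1,"gripper":0},{"tx":0,"ty":0,"tz":0,"rx":0,"ry":0,"rz":0,"gripper":0}]'

```text
time_s: 9.95
ee_pos: [560.9, 110.9, 145.0]
ee_rot: [166.4, 14.4, 133.1]
force: [-6.2, 0.8, 2.4]
gripper_width: 65.3
gripper_force: 12.0
```

```bash
python3 col.py
```

```text
t 9.95 q [ 13.4  11.1 110.6  -8.4  39.6 -25.9] w 65.3 gf 12.0
tilt left u (rx,ry) [-0.0073 -0.0051] shift u to h=-2 [-0.0024  0.0053 -0.0423]
force tool [ 4.1 -3.  -4.3] torque tool [0.677 0.765 0.22 ] h,e1,e2 of TCP [-23.1, -2.8, -1.0]
orange 4 [309.  235.5] (np.float64(60.3), np.float64(31.5))
white 4 [307.2 240. ] (np.float64(55.1), np.float64(29.9))
```

Call:
send_rows --motion '[{"tx":0,"ty":0,"tz":0,"rx":0,"ry":0,"rz":-0.1,"gripper":0},{"tx":0,"ty":0,"tz":0,"rx":0,"ry":0,"rz":0,"gripper":0}]'

```text
time_s: 10.25
ee_pos: [561.0, 110.8, 144.8]
ee_rot: [167.1, 15.1, 136.1]
force: [-6.5, 0.2, 1.4]
gripper_width: 65.6
gripper_force: 12.0
```

```bash
python3 col.py
```

```text
t 10.25 q [ 13.4  11.1 110.6  -8.4  39.6 -28.9] w 65.6 gf 12.0
tilt left u (rx,ry) [-0.007  -0.0052] shift u to h=-2 [-0.0024  0.0052 -0.0426]
force tool [ 4.2 -3.7 -3.5] torque tool [0.666 0.685 0.281] h,e1,e2 of TCP [-23.3, -2.7, -1.1]
orange 4 [309.  236.5] (np.float64(62.1), np.float64(31.5))
```

Call:
send_rows --motion '[{"tx":0,"ty":0,"tz":0,"rx":0,"ry":0,"rz":-0.1,"gripper":0},{"tx":0,"ty":0,"tz":0,"rx":0,"ry":0,"rz":0,"gripper":0}]'

```text
time_s: 10.55
ee_pos: [561.0, 110.7, 144.6]
ee_rot: [168.0, 15.8, 139.2]
force: [-5.4, -1.2, 0.7]
gripper_width: 65.5
gripper_force: 12.0
```

```bash
python3 col.py
```

```text
t 10.55 q [ 13.4  11.1 110.6  -8.4  39.6 -31.9] w 65.5 gf 12.0
tilt left u (rx,ry) [-0.0072 -0.0055] shift u to h=-2 [-0.0026  0.0053 -0.043 ]
force tool [ 3.  -4.  -2.5] torque tool [0.688 0.672 0.382] h,e1,e2 of TCP [-23.5, -2.8, -1.2]
```

Call:
send_rows --motion '[{"tx":0,"ty":0,"tz":0,"rx":0,"ry":0,"rz":-0.1,"gripper":0},{"tx":0,"ty":0,"tz":0,"rx":0,"ry":0,"rz":0,"gripper":0}]'

```text
time_s: 10.85
ee_pos: [561.0, 110.6, 144.5]
ee_rot: [168.8, 16.4, 142.2]
force: [-5.5, -1.0, -0.8]
gripper_width: 65.6
gripper_force: 12.0
```

```bash
python3 col.py
```

```text
t 10.85 q [ 13.3  11.1 110.6  -8.5  39.6 -34.9] w 65.6 gf 12.0
tilt left u (rx,ry) [-0.0074 -0.0057] shift u to h=-2 [-0.0028  0.0053 -0.0433]
force tool [ 3.8 -4.  -1.1] torque tool [0.733 0.694 0.339] h,e1,e2 of TCP [-23.6, -2.8, -1.4]
```

Call:
send_rows --motion '[{"tx":0,"ty":0,"tz":0,"rx":0,"ry":0,"rz":-0.1,"gripper":0},{"tx":0,"ty":0,"tz":0,"rx":0,"ry":0,"rz":-0.1,"gripper":0},{"tx":0,"ty":0,"tz":0,"rx":0,"ry":0,"rz":0,"gripper":0}]'

```text
time_s: 11.28
ee_pos: [560.9, 110.5, 144.3]
ee_rot: [170.7, 17.4, 148.4]
force: [-4.5, -1.6, -2.2]
gripper_width: 65.2
gripper_force: 12.0
```

```bash
python3 col.py
```

```text
t 11.275 q [ 13.3  11.2 110.6  -8.5  39.6 -40.9] w 65.2 gf 12.0
tilt left u (rx,ry) [-0.0075 -0.0069] shift u to h=-2 [-0.0035  0.0053 -0.0436]
force tool [ 3.5 -3.9  0.6] torque tool [0.715 0.714 0.371] h,e1,e2 of TCP [-23.8, -3.0, -1.5]
```

The torque has levelled off at about 0.36 N m after 135° of turning, so the lug is on the stop and the grip is slipping. I'll release and withdraw along the axis.

Call:
send_rows --motion '[{"tx":0,"ty":0,"tz":0,"rx":0,"ry":0,"rz":0,"gripper":-0.8},{"tx":0,"ty":0,"tz":0,"rx":0,"ry":0,"rz":0,"gripper":-0.8},{"tx":0,"ty":0,"tz":0,"rx":0,"ry":0,"rz":0,"gripper":-0.8},{"tx":0,"ty":0,"tz":0,"rx":0,"ry":0,"rz":0,"gripper":-0.8},{"tx":0,"ty":0,"tz":-0.03,"rx":0,"ry":0,"rz":0,"gripper":-0.8},{"tx":0,"ty":0,"tz":-0.05,"rx":0,"ry":0,"rz":0,"gripper":-0.8},{"tx":0,"ty":0,"tz":-0.06,"rx":0,"ry":0,"rz":0,"gripper":-0.8},{"tx":0,"ty":0,"tz":-0.06,"rx":0,"ry":0,"rz":0,"gripper":-0.8},{"tx":0,"ty":0,"tz":0,"rx":0,"ry":0,"rz":0,"gripper":-0.8},{"tx":0,"ty":0,"tz":0,"rx":0,"ry":0,"rz":0,"gripper":-0.8}]'

```text
time_s: 12.58
ee_pos: [528.3, 112.8, 239.4]
ee_rot: [170.5, 17.6, 148.6]
force: [-0.4, -0.9, -0.6]
gripper_width: 82.1
gripper_force: 0.0
```

```bash
cat > fin.py <<'E'
from tgt import *
rep()
im,w=grab("wrist");h=cv2.cvtColor(im,cv2.COLOR_RGB2HSV)
# unwrap the tab band r=23..31 at h=10.5 and list colours by angle
for k in range(-180,180,4):
    o=[]
    for r in(25,28,31,33):
        t=np.radians(k);u,v=proj(w,cc+(10.5 if r<32 else 6)*ax+r*(np.cos(t)*e1+np.sin(t)*e2)).round().astype(int);o.append(tuple(int(x) for x in im[v,u]))
    if 30<=k<=110: print(k,o)
m=(h[...,0]>5)&(h[...,0]<20)&(h[...,1]>150)&(h[...,2]>100)
p=proj(w,cc).astype(int);ys,xs=np.nonzero(m[p[1]-60:p[1]+60,p[0]-60:p[0]+60])
for x,y in zip(xs+p[0]-60,ys+p[1]-60):
    q=onplane(w,x,y,cc+10.5*ax,ax)-cc;print("or",x,y,np.degrees(np.arctan2(q@e2,q@e1)).round(),np.hypot(q@e1,q@e2).round(1))
E
python3 fin.py
```

```text
t 12.575 q [ 14.6   3.5 105.   -7.3  52.6 -41.9] w 82.1 gf 0.0
tilt left u (rx,ry) [-0.0007 -0.0013] shift u to h=-2 [-0.0014  0.0024  0.1575]
force tool [ 0.  -1.   0.4] torque tool [0.006 0.08  0.048] h,e1,e2 of TCP [76.8, -1.1, -0.7]
32 [(72, 77, 80), (71, 76, 79), (72, 77, 80), (132, 127, 115)]
36 [(73, 77, 80), (73, 77, 81), (71, 76, 80), (158, 150, 135)]
40 [(71, 76, 80), (70, 75, 79), (72, 76, 79), (167, 158, 142)]
44 [(72, 78, 81), (70, 75, 79), (51, 51, 52), (60, 57, 56)]
48 [(73, 78, 82), (73, 78, 81), (46, 46, 47), (76, 63, 53)]
52 [(71, 77, 81), (73, 78, 82), (181, 120, 71), (108, 83, 59)]
56 [(73, 78, 82), (71, 76, 80), (211, 166, 119), (79, 53, 39)]
60 [(71, 76, 80), (72, 76, 80), (213, 189, 158), (45, 43, 42)]
64 [(70, 75, 80), (70, 75, 78), (193, 192, 178), (41, 40, 41)]
68 [(72, 77, 81), (60, 61, 62), (145, 140, 131), (42, 41, 41)]
72 [(71, 75, 80), (46, 46, 46), (122, 119, 113), (67, 67, 67)]
76 [(71, 76, 79), (43, 44, 44), (166, 172, 167), (47, 45, 45)]
80 [(72, 77, 81), (48, 47, 47), (167, 170, 165), (75, 74, 71)]
84 [(72, 77, 82), (41, 40, 40), (166, 170, 166), (74, 73, 70)]
88 [(68, 72, 74), (38, 39, 38), (167, 171, 167), (43, 42, 41)]
92 [(69, 73, 76), (41, 39, 40), (164, 169, 164), (92, 92, 90)]
96 [(58, 58, 61), (52, 50, 51), (164, 169, 163), (105, 102, 97)]
100 [(61, 62, 65), (34, 35, 34), (167, 171, 167), (126, 123, 117)]
104 [(38, 38, 38), (66, 67, 65), (168, 173, 168), (135, 132, 125)]
108 [(40, 40, 41), (40, 40, 39), (169, 174, 169), (89, 86, 82)]
or 289 206 51.0 31.1
or 289 207 50.0 31.3
```

Call:
send_rows --motion '[{"tx":0,"ty":0,"tz":-0.02,"rx":0,"ry":0,"rz":0.3,"gripper":-0.8},{"tx":0,"ty":0,"tz":0,"rx":0,"ry":0,"rz":0.3,"gripper":-0.8},{"tx":0,"ty":0,"tz":0,"rx":0,"ry":0,"rz":0.3,"gripper":-0.8},{"tx":0,"ty":0,"tz":0,"rx":0,"ry":0,"rz":0.3,"gripper":-0.8},{"tx":0,"ty":0,"tz":0,"rx":0,"ry":0,"rz":0.3,"gripper":-0.8},{"tx":0,"ty":0,"tz":0,"rx":0,"ry":0,"rz":0.3,"gripper":-0.8},{"tx":0,"ty":0,"tz":0,"rx":0,"ry":0,"rz":0.3,"gripper":-0.8},{"tx":0,"ty":0,"tz":0,"rx":0,"ry":0,"rz":0.3,"gripper":-0.8},{"tx":0,"ty":0,"tz":0,"rx":0,"ry":0,"rz":0.3,"gripper":-0.8},{"tx":0,"ty":0,"tz":0,"rx":0,"ry":0,"rz":0.3,"gripper":-0.8},{"tx":0,"ty":0,"tz":0,"rx":0,"ry":0,"rz":0,"gripper":-0.8},{"tx":0,"ty":0,"tz":0,"rx":0,"ry":0,"rz":0,"gripper":-0.8}]'

```text
time_s: 14.12
ee_pos: [525.1, 112.9, 248.3]
ee_rot: [162.2, -9.0, 61.6]
force: [-0.2, -0.0, -1.2]
gripper_width: 82.2
gripper_force: 0.0
```

```bash
python3 fin.py
python3 - <<'E'
from tgt import *
z=np.load("w3.npz");w3={k:z[k] for k in("f","cx","cy","W")}
im,w=grab("wrist")
for nm,I,c in(("before",z["im"],w3),("now",im,w)):
  print(nm)
  for k in range(44,92,3):
    t=np.radians(k);o=[]
    for r,h in((29,10.5),(30.5,10.5),(30.5,13)):
      u,v=proj(c,cc+h*ax+r*(np.cos(t)*e1+np.sin(t)*e2));o.append(cv2.getRectSubPix(I,(1,1),(float(u),float(v)))[0,0].tolist())
    print(k,o)
E
```

```text
t 14.125 q [ 14.8   2.9 104.4  -7.2  53.9  47.9] w 82.2 gf 0.0
tilt left u (rx,ry) [-0.0025  0.0022] shift u to h=-2 [0.0025 0.0014 0.1764]
force tool [-0.3 -0.5  1. ] torque tool [ 0.162 -0.143 -0.028] h,e1,e2 of TCP [86.2, -1.1, -0.7]
32 [(48, 48, 48), (157, 158, 149), (149, 150, 141), (44, 44, 44)]
36 [(44, 42, 43), (159, 159, 150), (151, 152, 143), (72, 69, 66)]
40 [(40, 39, 39), (155, 155, 145), (150, 151, 143), (47, 47, 48)]
44 [(56, 55, 54), (155, 148, 137), (154, 155, 147), (72, 69, 66)]
48 [(30, 29, 30), (197, 106, 34), (146, 134, 119), (130, 84, 55)]
52 [(35, 35, 35), (206, 97, 10), (138, 111, 92), (155, 73, 10)]
56 [(32, 31, 32), (206, 97, 10), (131, 96, 80), (165, 80, 16)]
60 [(62, 60, 58), (134, 107, 84), (150, 151, 142), (64, 65, 64)]
64 [(90, 87, 82), (142, 136, 126), (121, 119, 111), (81, 77, 73)]
68 [(94, 90, 84), (153, 147, 136), (123, 120, 112), (60, 60, 60)]
72 [(111, 106, 99), (154, 149, 138), (148, 147, 138), (66, 64, 63)]
76 [(62, 60, 57), (119, 118, 112), (157, 157, 148), (84, 81, 77)]
80 [(31, 32, 33), (137, 137, 129), (154, 153, 145), (104, 99, 94)]
84 [(32,
[... 2268 characters left out ...]
[[195, 93, 12], [147, 101, 68], [160, 90, 38]]
56 [[197, 96, 22], [139, 95, 70], [163, 93, 44]]
59 [[160, 129, 101], [142, 131, 116], [151, 131, 111]]
62 [[154, 148, 138], [130, 127, 119], [128, 125, 117]]
65 [[157, 150, 139], [121, 119, 111], [115, 112, 103]]
68 [[168, 161, 148], [118, 114, 106], [112, 108, 100]]
71 [[173, 167, 155], [124, 121, 113], [119, 116, 108]]
74 [[151, 149, 140], [153, 152, 143], [154, 153, 144]]
77 [[156, 156, 146], [157, 157, 148], [157, 157, 148]]
80 [[157, 157, 148], [157, 156, 147], [157, 156, 147]]
83 [[156, 155, 146], [156, 155, 146], [156, 155, 146]]
86 [[144, 142, 134], [158, 157, 148], [158, 157, 148]]
89 [[153, 152, 143], [157, 155, 146], [157, 155, 146]]
```

The orange lug spans 46–59° and the white dog starts right after it, at about 60–73°. The dog is where it was before the turn, and the arm is clear.

```bash
python3 -c "from workcell import env;print(env.job_done())"
```

```text
the job is handed in; nothing more can be done
None
```

I turned the iris ring anticlockwise until its orange lug met the white stop dog, released it, moved the arm clear and handed the job in at about 14 s; the dog's setting measured unchanged and the grip stayed at 12 N.

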